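# Wedge the rocking transformer case

### The job

The grey transformer case rocks on its steel plate because one foot hangs over the plate's cut-away corner. With the fingertips, gently slide the loose wooden wedge along the bench, thin end first, under that hanging foot until it is snug and the case sits level and no longer rocks; do not pinch or lift anything, and do not shift the case or disturb the other things on the bench. Test it by pressing firmly down with the fingertips on the top of the case at the corner above the wedged foot, and finish while still holding that press, the case staying level on its wedge.

Things in the scene. Friction and masses are not known exactly. Their poses are not given: they have to be found in the camera images.
- case: Loose grey box, about 3.5 kg, 150 x 170 mm (x, y), flat top 65 mm above its origin (centre of its footprint, level with its feet's undersides; z up). Rubber feet 28 x 28 x 6 mm at x = +-63, y = +-100 mm, each under a 34 mm wide steel lug that sticks out of the box to y = +-118 mm, upper face at 10 mm. A carrying handle on the top at y = +40, x -50 to +50 mm reaches 100 mm.
- foot (a point): Centre of the underside of the case's hanging foot, the one at (+63, -100) mm; axes as the case. Nothing is under it: it hangs 6 to 10 mm above the bench (differs from run to run), the gap to be filled. The other three feet stand on the plate. The weight keeps the case level until a press of 5 to 10 N on its top at corner starts to tip this foot down (10 to 25 N tip it fully).
- corner (a point): Point on the flat top face of the case near the corner over the hanging foot, 17 mm in from both side faces (at +58, -68, +65 mm in the case's frame): the place to press down.
- plate: Fixed dark steel plate on the bench under the case, axes and centre as the case at the start, 200 x 270 mm (x -100 to +100, y -135 to +135 mm). The corner x > +30, y < -45 mm is cut away down to the bench; there the hanging foot is. Upper face 10 mm above its origin and 6 to 10 mm above the bench.
- wedge: Loose light wooden wedge, 80 g, 120 mm long (its y), 50 mm wide (its x), flat on the bench. Origin: middle of its underside, z up. Thickness falls evenly from 22 mm at the thick end (y = -60 mm) to 2 mm at the thin end (y = +60 mm), 1 in 6. It slides with less than 1 N; once snug under the foot the push needed rises to 4 to 10 N.
- wedge_back (a point): Centre of the wedge's upright thick end face (50 mm wide, 22 mm high), 11 mm above the wedge's underside: the face to push on. Axes as the wedge.
- offcut: Bystander: flat wooden offcut 50 x 120 mm, 20 mm thick all along (not a wedge); origin at the centre of its underside. Leave alone.
- jar: Bystander: clear jar with a lid, 60 mm across, 75 mm high; origin at the centre of its underside. Leave alone.
- tape: Bystander: black roll of tape 90 mm across, 30 mm high; origin at the centre of its underside. Leave alone.
- wrench: Bystander: steel wrench lying flat on the bench to the robot's right. Leave alone.
- screwdriver: Bystander: screwdriver lying beyond the case. Leave alone.
- hammer: Bystander: hammer lying to the left of the case. Leave alone.
- collar: Bystander: steel cylinder 40 mm across, 30 mm high; origin at the centre of its underside. Leave alone.
Not all that is in view belongs to the job. Leave any pink or red look-alike of the wedge alone.

How it is judged:
By the outcome, as a careful person would: the job done as asked, in the order asked, and still so for the second after the job is handed in, while the arm keeps its last pose, push and grip.
It also fails if it takes over 67 s, if anything falls off the work surface, if the arm or the gripper's body presses on something with over 40 N, if the wrist force passes 120 N, or if a joint passes its speed limit or range.

### The arm

A 6-joint arm with a two-finger parallel gripper is mounted at the origin on the work surface. World frame = base frame: x ahead of the robot, y to its left, z up, the work surface at z = 0. Lengths are in m, angles in rad, forces in N, time in s.
With the tool pointing down it reaches from about 0.35 to 0.85 m from the base axis. Payload 8.1 kg.
Tool frame: the origin (TCP) lies where the fingers leave the gripper's body, on its centre line; the fingertips stand 84 mm ahead of it and the grasp point (between the pads) lies 65 mm ahead of it (robot.hold_point_z is the distance from the TCP to the grasp point, in m); z points along the fingers, y is the direction in which the jaws open and shut (so a half turn about z gives the same grasp; the last joint's range is limited). The gripper opens to 93 mm and grips with 3 to 60 N. Pads are 15 mm wide; open, the fingers measure 128 mm over their backs; the gripper's body (75 mm by 188 mm) begins 65 mm behind the grasp point.
Start: joints at [1.149, 0.13, 1.488, -0, 1.523, -0.085], TCP at [0.198, 0.566, 0.303] pointing down, gripper open.
Joint ranges: [-2.96, 2.96], [-0.89, 2.26], [0.02, 2.5], [-1.34, 4.48], [0, 2.73], [-2.66, 2.66]. Speed limits (rad/s): [2.39, 2.39, 2.79, 3.14, 3.14, 3.14].

### API

Orientations are given as a rotation vector (axis times angle).
In Python, from plant import robot gives the robot as it stands.
- The arm moves only by the tool drive_tool, never from a script. Its argument "rows" is text: rows parted by semicolons, each of 7 numbers parted by spaces: the shift along the world's x, y, z in m, then the turn, a rotation vector about the world's x, y, z in degrees, then the opening in per cent of the stroke, from 0 (shut) to 100 (fully open). In form: x y z rx ry rz grip; .... A call has 1 to 20 rows; each row shifts and turns the commanded pose from where the row before left it; what a row does not reach is not made up. A row lasts 1/8 s, in which the tool goes at most 62.5 mm and 10.7 degrees, less where a joint would pass 70% of its speed; a pose out of reach is approached as far as the arm can. A call is refused whole if a number of a shift passes 0.0625 or a number of a turn 10.7, either way. A call with a gripper value outside its range is refused whole. The fingers move at their own pace and stop on an object; "squeeze" is the grip in N (left out, the last holds). Time passes only in rows, so rows that do not move let the fingers close. It gives the time, the measured TCP pose, the force and the opening at its end, in the units of the state.
- robot.read_state(): the state, without advancing time (a new reading comes with each control period).
- robot.read_camera(name): name is "scene" or "top" or "wrist"; returns the picture (384x512x3 uint8, red, green, blue); there is no depth.
- robot.get_calibration(name): a dict with "K" (3x3 intrinsics, pixels), "R" (3x3) and "t" (3): a world point X has camera coordinates R X + t. Camera axes: x right, y down, z forward; pixel columns grow to the right and rows downward; lengths in m; the calibration is good to about 2 mm. A picture is of the moment at which its call begins: read the wrist's pose just before it. get_calibration takes no time and is no camera call; for the wrist camera it gives the pose at the moment of the call.
- robot.close_job(): hands the job in, once; it reports no verdict.
The state is a dict: "t": time; "q": joint angles; "dq": joint speeds; "joint_torque": joint torques, N m; "tool_pos": TCP position; "orientation": TCP orientation; "force": force on the tool from outside, world axes, zero at the start; "wrist_torque": the same for the moment, N m; "opening": finger opening in m.
Only numpy, scipy, OpenCV 4.12 (cv2) and the standard library are available. Lean on these libraries where they do the work, as an engineer would, in place of code of your own. Each camera call takes 0.05 s, during which the arm holds its last target. There are 200 camera calls.

## Working session

There is one attempt and no reset: what is moved stays moved. The work goes in short steps, Python scripts to look and compute and a tool call to move; the robot and the scene stay as the last step left them, time stands still between calls to the robot, and variables do not carry over. Pictures are saved under pics/ and viewed, about 8 in all and at most 12, crops included, and the job is handed in when it is done.

Besides the shell and the picture viewer there is one more tool, called after "Call:" as name(argument=value, ...), one argument or row to a line, values as JSON. drive_tool: Moves the arm, as the interface text tells. Its arguments: {"type":"object","properties":{"rows":{"type":"string"},"squeeze":{"type":"number"}},"required":["rows"]}

```bash
mkdir -p pics; cat > h.py <<'E'
import numpy as np,cv2
from plant import robot
def snap(n,f):
    im=robot.read_camera(n);cv2.imwrite('pics/'+f,im[:,:,::-1]);return im
def ray(n,u,v,z):
    c=robot.get_calibration(n);K,R,t=map(np.array,(c['K'],c['R'],c['t']))
    d=R.T@np.linalg.solve(K,[u,v,1]);o=-R.T@t
    return o+d*(z-o[2])/d[2]
def proj(n,X):
    c=robot.get_calibration(n);K,R,t=map(np.array,(c['K'],c['R'],c['t']))
    p=(np.atleast_2d(X)@R.T+t)@K.T
    return p[:,:2]/p[:,2:]
E
python3 - <<'E'
from h import *
a=snap('top','top0.png');b=snap('scene','sc0.png')
for n in('top','scene'):
    c=robot.get_calibration(n);print(n,-np.array(c['R']).T@c['t'],np.array(c['K'])[0,0])
s=robot.read_state();print(s)
E
```

```text
top [ 0.41257788 -0.06497557  1.19061615] 394.5836158108824
scene [1.17007778 0.82790792 0.97207095] 398.10334341256413
{'t': 0.1, 'q': array([ 1.14856961e+00,  1.31084948e-01,  1.48914318e+00, -4.80817985e-07,
        1.52298104e+00, -8.53793745e-02]), 'dq': array([-1.38235704e-03, -1.64950088e-03, -2.26631877e-03, -2.31624173e-03,
        8.32879566e-05, -4.26948787e-04]), 'joint_torque': array([ 7.64708748e-04, -5.61341929e+01, -4.93092656e+01,  7.69345346e-02,
        2.93512386e-02, -1.36216985e-05]), 'tool_pos': array([0.19812762, 0.56596346, 0.30180757]), 'orientation': array([-5.26552407e-01, -3.09673921e+00,  2.45774527e-03]), 'force': array([-0.21727312, -0.41867656, -0.98482475]), 'wrist_torque': array([ 0.05559548,  0.00027191, -0.05277169]), 'opening': 0.09304691174862889}
```

View pics/top0.png

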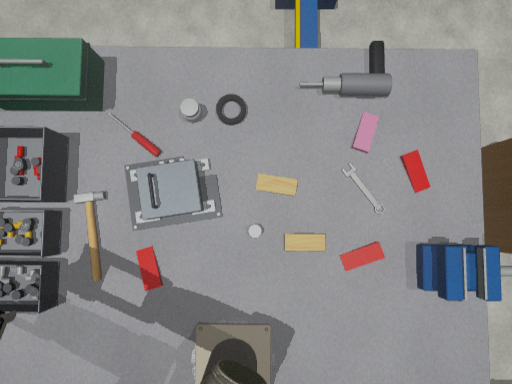

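View pics/sc0.png

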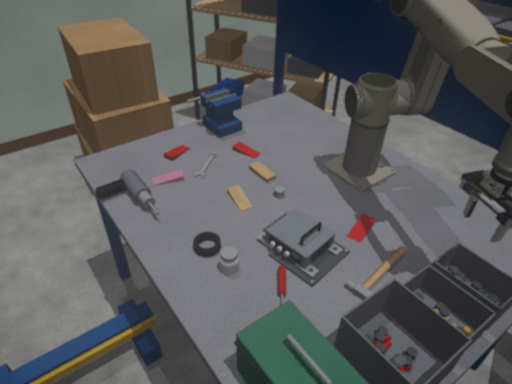

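```bash
python3 - <<'E'
import cv2,numpy as np
t=cv2.imread('pics/top0.png');s=cv2.imread('pics/sc0.png')
r=lambda i,x,y,w,h,k:cv2.resize(i[y:y+h,x:x+w],None,fx=k,fy=k,interpolation=cv2.INTER_CUBIC)
a=r(t,115,145,115,90,4);b=r(t,245,165,85,90,4)
c=r(s,215,150,80,70,4);d=r(s,255,200,100,80,4)
o=np.zeros((640,800,3),np.uint8)
o[:360,:460]=a;o[:360,460:800]=b;o[360:640,:320]=c;o[360:640,400:800]=d[:280]
cv2.imwrite('pics/c1.png',cv2.resize(o,(750,600)))
E
```

```text
(no output)
```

View pics/c1.png

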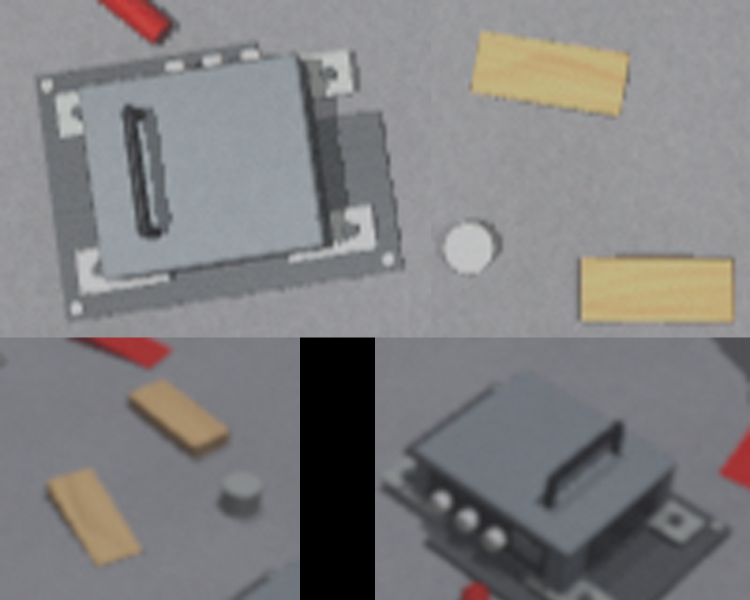

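```bash
python3 - <<'E'
from h import *
f=lambda u,v,ox,oy,z:ray('top',ox+u/3.75-.5+.13,oy+v/3.75-.5+.13,z)
for n,u,v in(('plate+x+y',38,75),('-x+y',68,320),('-x-y',403,268),('notch -x',382,112)):print(n,f(u,v,115,145,.008))
print('top face')
for u,v in((80,87),(297,55),(328,243),(103,277)):print(f(u,v,115,145,.073))
print('wedge')
for u,v,z in((480,32,.002),(471,88,.002),(617,116,.022),(629,54,.022)):print(f(u-431.25,v,245,165,z))
print('collar',f(468-431,247,245,165,.03)); print('offcut')
for u,v in((580,257),(580,322),(733,322),(733,257)):print(f(u-431,v,245,165,.02))
print(robot.get_calibration('wrist'))
E
```

```text
plate+x+y [0.57621769 0.33200738 0.008     ]
-x+y [0.38025806 0.30114992 0.008     ]
-x-y [0.42360435 0.03575606 0.008     ]
notch -x [0.54854776 0.05455935 0.008     ]
top face
[0.55829124 0.27793772 0.073     ]
[0.58424273 0.11348202 0.073     ]
[0.44134202 0.08705785 0.073     ]
[0.41441483 0.25580935 0.073     ]
wedge
[ 0.55434295 -0.0694445   0.002     ]
[ 0.50886127 -0.06254887  0.002     ]
[ 0.48596775 -0.17829599  0.022     ]
[ 0.53536228 -0.18781889  0.022     ]
collar [ 0.382167   -0.06150332  0.03      ]
offcut
[ 0.37479386 -0.14960441  0.02      ]
[ 0.32418426 -0.14971679  0.02      ]
[ 0.32513479 -0.26962736  0.02      ]
[ 0.37575874 -0.26995142  0.02      ]
{'K': array([[299.95989059,   0.        , 256.64338094],
       [  0.        , 299.95989059, 188.79158252],
       [  0.        ,   0.        ,   1.        ]]), 'R': array([[ 0.33114422,  0.94357937, -0.00121176],
       [ 0.90065697, -0.31569738,  0.29858364],
       [ 0.28135482, -0.09996563, -0.9543827 ]]), 't': array([-0.59976237, -0.03468856,  0.39174903])}
```

Candidates for the wedge (top picture):
- Wood piece at (277,184): it tapers, and its thin end points left toward the case.
- Wood piece at (305,242): uniform thickness, so this is the offcut.
- Pink (366,132) and red (416,171), (362,256), (149,268): look-alikes to leave alone.

The crop confirms (277,184) is the wedge. The case centre is about (0.500, 0.184) with yaw about 9.1°, and the plate's cut corner is at the upper right.

I'll move above the wedge's near side first.

Call:
drive_tool(
  rows="0.0185 -0.05 0 0 0 2 60; 0.0185 -0.05 0 0 0 2 60; 0.0185 -0.05 0 0 0 2 60; 0.0185 -0.05 0 0 0 2 60; 0.0185 -0.05 0 0 0 2 60; 0.0185 -0.05 0 0 0 2 60; 0.0185 -0.05 0 0 0 2 60; 0.0185 -0.05 0 0 0 2 60; 0.0185 -0.05 0 0 0 2 60; 0.0185 -0.05 0 0 0 2 60; 0.0185 -0.05 0 0 0 2 60; 0.0185 -0.05 0 0 0 2 60; 0.0185 -0.05 0 0 0 2 60; 0.0185 -0.05 0 0 0 2.4 60; 0 0 0 0 0 0 60; 0 0 0 0 0 0 60",
)

```text
t: 2.1
tool_pos: [0.4569, -0.1335, 0.3022]
orientation: [0.248, -3.131, -0.002]
force: [-0.5, 0.9, 0.6]
opening: 0.0562
```

```bash
cat >> h.py <<'E'
from scipy.spatial.transform import Rotation as Ro
C=np.array([.4998,.1838]);A=np.deg2rad(9.1);M=np.array([[np.cos(A),-np.sin(A)],[np.sin(A),np.cos(A)]])
def c2w(x,y):return C+M@np.array([x,y])/1000
def w2c(p):return M.T@(np.array(p)[:2]-C)*1000
def st():
    s=robot.read_state();R=Ro.from_rotvec(s['orientation']).as_matrix()
    tip=s['tool_pos']+.084*R[:,2]
    print('t',s['t'],'tip',tip.round(4),'case',w2c(tip).round(1),'jaw',np.rad2deg(np.arctan2(R[1,1],R[0,1])).round(2),'tz',R[:,2].round(3),'F',s['force'].round(2),'op',s['opening'].round(4))
    return tip
E
python3 - <<'E'
from h import *
st();snap('wrist','w1.png');print(robot.get_calibration('wrist')['R'].round(2).tolist())
X=lambda x,y,z:[*c2w(x,y),z]
print(proj('wrist',[X(63,-100,.008),X(-92,-308,.003)]))
E
```

```text
Traceback (most recent call last):
  File "h.py", line 20, in st
    print('t',s['t'],'tip',tip.round(4),'case',w2c(tip).round(1),'jaw',np.rad2deg(np.arctan2(R[1,1],R[0,1])).round(2),'tz',R[:,2].round(3),'F',s['force'].round(2),'op',s['opening'].round(4))
                                                                                                                                                                        ^^^^^^^^^^^^^^^^^^
AttributeError: 'float' object has no attribute 'round'
```

```bash
sed -i "s/s\['opening'\].round(4)/round(s['opening'],4)/" h.py
python3 - <<'E'
from h import *
st();snap('wrist','w1.png')
X=lambda x,y,z:[*c2w(x,y),z]
print(proj('wrist',[X(63,-100,.008),X(-92,-308,.003),[.521,-.1245,.012],X(58,-68,.073)]))
E
```

```text
t 2.1 tip [ 0.4568 -0.1334  0.2182] case [ -92.6 -306.4] jaw 99.04 tz [-0.001  0.001 -1.   ] F [-0.49  0.89  0.59] op 0.0562
[[399.80476251 269.07718818]
 [254.59457928 162.57425002]
 [254.86268667 211.29863735]
 [450.8085234  294.89101209]]
```

View pics/w1.png

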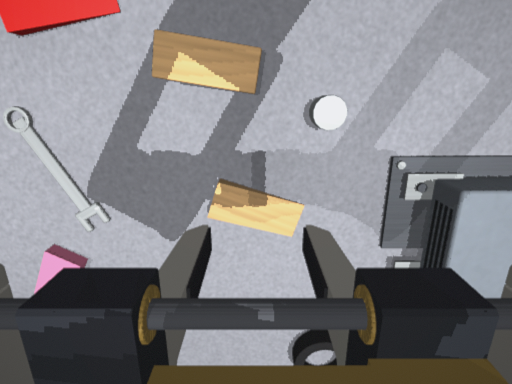

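The wedge is at (256,208), where I projected it, and the lug over the foot is at (403,266), against a projected (400,269). Both agree. Next I'll descend.

Call:
drive_tool(
  rows="0 0 -0.025 0 0 0 60; 0 0 -0.04 0 0 0 60; 0 0 -0.04 0 0 0 60; 0 0 -0.04 0 0 0 60; 0 0 -0.03 0 0 0 60; 0 0 -0.02 0 0 0 60; 0 0 -0.01 0 0 0 60; 0 0 -0.004 0 0 0 60; 0 0 -0.003 0 0 0 60; 0 0 0 0 0 0 60; 0 0 0 0 0 0 60",
)

```text
t: 3.52
tool_pos: [0.4576, -0.1339, 0.0913]
orientation: [-0.249, 3.131, -0.001]
force: [0.3, 0.4, 0.2]
opening: 0.0558
```

```bash
python3 -c "
from h import *
st()"
```

```text
t 3.525 tip [ 0.4577 -0.1339  0.0073] case [ -91.8 -307.1] jaw 99.1 tz [ 0.001 -0.    -1.   ] F [0.25 0.35 0.18] op 0.0558
```

Call:
drive_tool(
  rows="0 0 -0.0025 0 0 0 60; 0 0 -0.0015 0 0 0 60; 0.00625 0.001 0 0 0 0 60; 0.00625 0.001 0 0 0 0 60; 0.00625 0.001 0 0 0 0 60; 0.00625 0.001 0 0 0 0 60; 0.00625 0.001 0 0 0 0 60; 0.00625 0.001 0 0 0 0 60; 0.00625 0.001 0 0 0 0 60; 0.00625 0.001 0 0 0 0 60; 0.00625 0.001 0 0 0 0 60; 0.00625 0.001 0 0 0 0 60; 0.00625 0.001 0 0 0 0 60; 0.00625 0.001 0 0 0 0 60; 0.00625 0.001 0 0 0 0 60; 0 0 0 0 0 0 60",
)

```text
t: 5.52
tool_pos: [0.539, -0.1206, 0.0868]
orientation: [-0.25, 3.131, -0.0]
force: [-0.0, -0.2, 0.7]
opening: 0.0558
```

```bash
python3 - <<'E'
from h import *
st()
a=snap('top','t2.png');b=snap('scene','s2.png')
r=lambda i,x,y,w,h:cv2.resize(i[y:y+h,x:x+w,::-1],(400,400),interpolation=cv2.INTER_CUBIC)
cv2.imwrite('pics/c2.png',np.hstack([r(a,190,120,130,130),r(b,200,150,110,110)]))
E
```

```text
t 5.525 tip [ 0.5391 -0.1206  0.0028] case [  -9.4 -306.8] jaw 99.12 tz [ 0. -0. -1.] F [-0.03 -0.17  0.66] op 0.0558
```

View pics/c2.png

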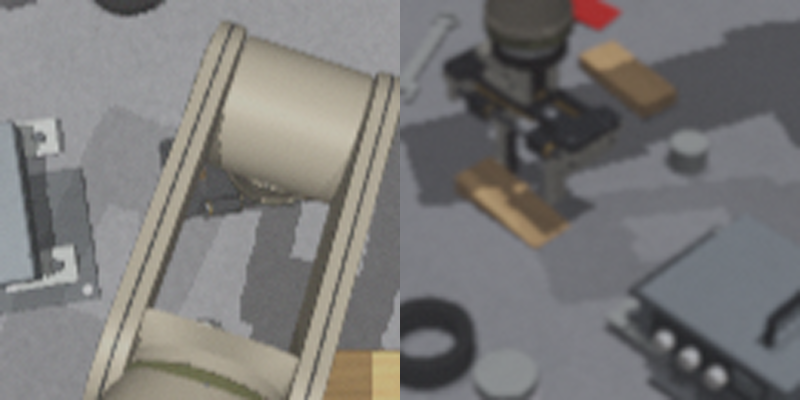

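The wedge lies flush against both fingertips, with its thin end toward the case. I'll finish the side push, back off, lift and look.

Call:
drive_tool(
  rows="0.00625 0.001 0 0 0 0 60; 0.00625 0.001 0 0 0 0 60; 0.00625 0.001 0 0 0 0 60; 0.00625 0.001 0 0 0 0 60; 0.00625 0.001 0 0 0 0 60; 0.00625 0.001 0 0 0 0 60; 0.004 0.0006 0 0 0 0 60; 0 0 0 0 0 0 60; -0.004 -0.0006 0 0 0 0 60; -0.006 -0.001 0 0 0 0 60; -0.01 -0.0016 0 0 0 0 60; 0 0 0.03 0 0 0 60; 0 0 0.05 0 0 0 60; 0 0 0.05 0 0 0 60; 0 0 0.05 0 0 0 60; -0.03 0 0.03 0 0 0 40; 0 0 0 0 0 0 40; 0 0 0 0 0 0 40",
)

```text
t: 7.88
tool_pos: [0.5296, -0.1173, 0.2959]
orientation: [0.249, -3.131, -0.0]
force: [-0.3, -0.7, -1.4]
opening: 0.0381
```

```bash
python3 - <<'E'
from h import *
st()
a=snap('wrist','w3.png')
hsv=cv2.cvtColor(a,cv2.COLOR_RGB2HSV);m=cv2.inRange(hsv,(8,60,60),(30,255,255))
n,l,s,c=cv2.connectedComponentsWithStats(m)
for i in range(1,n):
    if s[i,4]>400:
        ps=cv2.boxPoints(cv2.minAreaRect(np.argwhere(l==i)[:,::-1].astype(np.float32)))
        print(s[i],ps.round(0).tolist())
E
```

```text
t 7.875 tip [ 0.5295 -0.1173  0.2119] case [ -18.3 -302. ] jaw 99.08 tz [-0.  0. -1.] F [-0.31 -0.7  -1.41] op 0.0381
[ 139    0  115   24 1618] [[139.0, 0.0], [253.0, 0.0], [253.0, 23.0], [139.0, 23.0]]
[ 213  208   92   40 2847] [[213.0, 208.0], [304.0, 208.0], [304.0, 247.0], [213.0, 247.0]]
[174 285  17  60 523] [[172.0, 344.0], [177.0, 284.0], [191.0, 285.0], [186.0, 345.0]]
[323 285  17  60 538] [[322.0, 285.0], [336.0, 284.0], [341.0, 344.0], [327.0, 345.0]]
[ 107  359  360   25 7248] [[107.0, 359.0], [466.0, 359.0], [466.0, 383.0], [107.0, 383.0]]
```

View pics/w3.png

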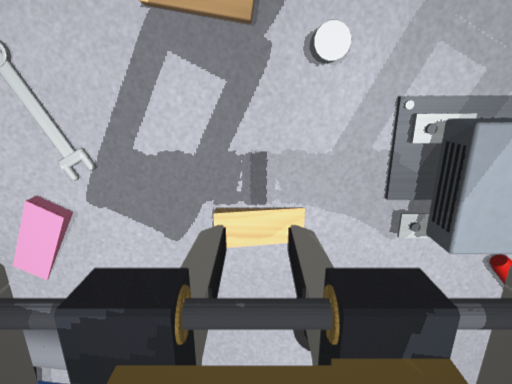

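```bash
python3 - <<'E'
from h import *
for n,u,v,z in(('wedge thick -x',214,208.5,.022),('thick +x',217,248,.022),('thin -x',304.5,207.5,.002),('thin +x',304.5,240,.002),('plate -100,-135',397,97,.008),('plate 30,-135',387,199,.008),('lug 46,-118',400,213,.018),('lug 80,-118',400,238,.018),('top 75,-85',454,252,.073),('top -75,-85',479,119,.073)):
    print(n,w2c(ray('wrist',u,v,z)).round(1))
E
```

```text
wedge thick -x [  35.3 -355.2]
thick +x [  91.1 -353.7]
thin -x [  41.8 -237.3]
thin +x [  89.8 -235.1]
plate -100,-135 [ -99.3 -135.9]
plate 30,-135 [  27.8 -131.3]
lug 46,-118 [  43.4 -116.7]
lug 80,-118 [  78.9 -111.7]
top 75,-85 [ 69.  -76.9]
top -75,-85 [-78.8 -80.9]
```

```bash
cat > fit.py <<'E'
from h import *
def edge(cam,img,p,q,z,tr=7,frame=c2w,n=60):
    g=cv2.GaussianBlur(img,(0,0),.8).mean(2) if img.ndim==3 else img
    p,q=np.array(p,float),np.array(q,float);d=(q-p)/np.linalg.norm(q-p);nn=np.array([-d[1],d[0]])
    offs=np.arange(-tr,tr+.01,.25);out=[]
    for s in np.linspace(.05,.95,n):
        P=[[*frame(*(p+s*(q-p)+o*nn)),z] for o in offs]
        uv=proj(cam,P).astype(np.float32)
        v=cv2.remap(g.astype(np.float32),uv[None,:,0],uv[None,:,1],cv2.INTER_LINEAR)[0]
        gr=np.abs(np.gradient(v));k=gr.argmax()
        if gr[k]>.6: out.append((s*np.linalg.norm(q-p),offs[k]))
    o=np.array(out)
    if len(o)<8: return None
    for _ in range(4):
        f=np.polyfit(*o.T,1);r=np.abs(np.polyval(f,o[:,0])-o[:,1]);o=o[r<max(.8,1.5*np.median(r))]
    L=np.linalg.norm(q-p)
    return 'mid off %.1f mm, ang %.2f deg, n%d'%(np.polyval(f,L/2),np.rad2deg(np.arctan(f[0])),len(o))
E
python3 - <<'E'
from fit import *
t=cv2.imread('pics/top0.png')
E={'plate -x':((-100,-135),(-100,135),.008),'plate +y':((-100,135),(100,135),.008),'plate -y':((-100,-135),(30,-135),.008),
'top -x':((-75,-85),(-75,85),.073),'top +x':((75,-85),(75,85),.073),'top -y':((-75,-85),(75,-85),.073),'top +y':((-75,85),(75,85),.073)}
for k,(p,q,z) in E.items(): print('top',k,edge('top',t,p,q,z))
w=cv2.imread('pics/w3.png')
for k in('plate -y','top -y'): print('wrist',k,edge('wrist',w,*E[k]))
for k,p,q,z in(('thick',(40,-354),(90,-354),.022),('thin',(40,-236),(90,-236),.002)):print('wrist',k,edge('wrist',w,p,q,z))
fr=lambda x,y:c2w(x,y)
# sloped side edges: approximate z via mid using several short pieces
for x in(40,90):
    for y in(-340,-320,-270,-250):
        print(x,y,edge('wrist',w,(x,y-8),(x,y+8),.002+(-236-y)/6000,n=15))
E
```

```text
top plate -x mid off 1.4 mm, ang 0.06 deg, n26
top plate +y mid off 1.7 mm, ang 0.12 deg, n38
top plate -y mid off -0.5 mm, ang -0.43 deg, n31
top top -x mid off -0.4 mm, ang 2.31 deg, n18
top top +x mid off 1.5 mm, ang 1.44 deg, n17
top top -y mid off 2.9 mm, ang 0.36 deg, n46
top top +y mid off -0.0 mm, ang 0.47 deg, n30
wrist plate -y mid off -0.7 mm, ang -0.45 deg, n45
wrist top -y mid off 2.0 mm, ang 0.06 deg, n43
wrist thick mid off 0.7 mm, ang 11.37 deg, n16
wrist thin mid off 1.2 mm, ang 11.06 deg, n14
40 -340 mid off -1.5 mm, ang 8.48 deg, n14
40 -320 mid off -1.0 mm, ang 8.41 deg, n12
40 -270 mid off -1.8 mm, ang 10.02 deg, n11
40 -250 mid off -2.3 mm, ang -0.55 deg, n15
90 -340 mid off -5.0 mm, ang 25.55 deg, n9
90 -320 mid off -2.8 mm, ang 7.99 deg, n13
90 -270 mid off -2.8 mm, ang 8.76 deg, n11
90 -250 mid off -0.9 mm, ang -64.97 deg, n4
```

Call:
drive_tool(
  rows="0.0107 -0.0071 0 0 0 -10 14; 0.0107 -0.0071 0 0 0 -10 14; 0.0107 -0.0071 0 0 0 -10 14; 0.0107 -0.0071 0 0 0 -10 14; 0.0107 -0.0071 0 0 0 -10 14; 0.0107 -0.0071 0 0 0 -10 14; 0.0107 -0.0071 0 0 0 -10 14; 0.0107 -0.0071 0 0 0 -10 14; 0.0107 -0.0071 0 0 0 -10 14; 0 0 -0.02 0 0 0 14; 0 0 -0.04 0 0 0 14; 0 0 -0.04 0 0 0 14; 0 0 -0.04 0 0 0 14; 0 0 -0.03 0 0 0 14; 0 0 0 0 0 0 14; 0 0 0 0 0 0 14",
)

```text
t: 9.93
tool_pos: [0.6262, -0.181, 0.1268]
orientation: [-2.035, -2.393, 0.0]
force: [0.9, -0.5, -0.3]
opening: 0.013
```

```bash
python3 -c "
from h import *
st();print(c2w(66.5,-378))"
```

```text
t 9.925 tip [ 0.6261 -0.1809  0.0428] case [  67.1 -380.1] jaw 9.22 tz [-0.  0. -1.] F [ 0.88 -0.5  -0.33] op 0.013
[ 0.62524677 -0.17892491]
```

Call:
drive_tool(
  rows="0 0 -0.02 0 0 0 14; 0 0 -0.012 0 0 0 14; 0 0 -0.005 0 0 0 14; -0.0012 0.0074 0 0 0 0 14; -0.0012 0.0074 0 0 0 0 14; -0.0012 0.0074 0 0 0 0 14; -0.0012 0.0074 0 0 0 0 14; -0.0012 0.0074 0 0 0 0 14; -0.0012 0.0074 0 0 0 0 14; -0.0012 0.0074 0 0 0 0 14; -0.0012 0.0074 0 0 0 0 14; -0.0012 0.0074 0 0 0 0 14; -0.0012 0.0074 0 0 0 0 14; -0.0012 0.0074 0 0 0 0 14; -0.0012 0.0074 0 0 0 0 14; -0.0012 0.0074 0 0 0 0 14; -0.0012 0.0074 0 0 0 0 14; 0 0 0 0 0 0 14; 0 0 0 0 0 0 14",
)

```text
t: 12.3
tool_pos: [0.6095, -0.0776, 0.0897]
orientation: [-2.038, -2.391, 0.0]
force: [0.5, -1.2, -0.1]
opening: 0.0134
```

```bash
python3 - <<'E'
from h import *
st()
a=snap('top','t4.png');b=snap('scene','s4.png');c=snap('wrist','w4.png')
r=lambda i,x,y,w,h:cv2.resize(i[y:y+h,x:x+w,::-1],(400,300),interpolation=cv2.INTER_CUBIC)
cv2.imwrite('pics/c4.png',np.vstack([np.hstack([r(a,150,120,160,120),r(b,190,150,160,120)]),np.hstack([r(c,0,0,512,384),r(b,220,180,80,60)])]))
E
```

```text
t 12.3 tip [ 0.6095 -0.0776  0.0057] case [  66.9 -275.4] jaw 9.11 tz [-0.  0. -1.] F [ 0.55 -1.17 -0.13] op 0.0134
```

View pics/c4.png

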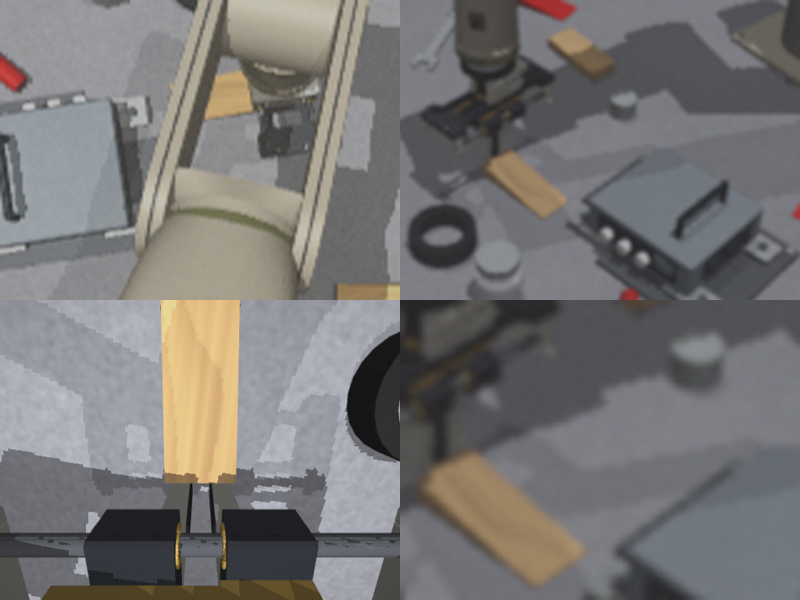

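The wrist view shows the wedge squarely centred ahead of the fingers and heading for the foot. I'll advance, then feel for contact.

Call:
drive_tool(
  rows="-0.001 0.006 0 0 0 0 14; -0.001 0.006 0 0 0 0 14; -0.001 0.006 0 0 0 0 14; -0.001 0.006 0 0 0 0 14; -0.001 0.006 0 0 0 0 14; -0.001 0.006 0 0 0 0 14; -0.001 0.006 0 0 0 0 14; 0 0 0 0 0 0 14; 0 0 0 0 0 0 14",
)

```text
t: 13.58
tool_pos: [0.6025, -0.0356, 0.0896]
orientation: [-2.038, -2.391, 0.0]
force: [0.8, 0.6, 0.3]
opening: 0.0131
```

Call:
drive_tool(
  rows="-0.0005 0.003 0 0 0 0 14; -0.0005 0.003 0 0 0 0 14; -0.0005 0.003 0 0 0 0 14;  0 0 0 0 0 0 14",
)

```text
t: 14.08
tool_pos: [0.6009, -0.0263, 0.0897]
orientation: [-2.038, -2.391, -0.0]
force: [0.1, 0.1, -0.1]
opening: 0.0127
```

```bash
python3 -c "
from h import *
st();print(robot.read_state()['wrist_torque'])"
```

```text
t 14.075 tip [ 0.6009 -0.0263  0.0057] case [  66.6 -223.4] jaw 9.12 tz [-0.  0. -1.] F [ 0.12  0.13 -0.1 ] op 0.0127
[-0.08009828  0.03776795 -0.01312501]
```

Call:
drive_tool(
  rows="-0.0003 0.002 0 0 0 0 14; -0.0003 0.002 0 0 0 0 14; -0.0003 0.002 0 0 0 0 14; 0 0 0 0 0 0 14",
)

```text
t: 14.58
tool_pos: [0.6001, -0.0204, 0.0897]
orientation: [-2.038, -2.391, -0.0]
force: [0.1, 0.7, -0.0]
opening: 0.0128
```

Call:
drive_tool(
  rows="-0.0002 0.0015 0 0 0 0 14; -0.0002 0.0015 0 0 0 0 14; 0 0 0 0 0 0 14",
)

```text
t: 14.95
tool_pos: [0.5997, -0.0175, 0.0897]
orientation: [-2.038, -2.391, -0.0]
force: [0.7, -0.3, -1.0]
opening: 0.0131
```

Call:
drive_tool(
  rows="-0.0002 0.0015 0 0 0 0 14; -0.0002 0.0015 0 0 0 0 14; 0 0 0 0 0 0 14",
)

```text
t: 15.32
tool_pos: [0.5993, -0.0144, 0.0897]
orientation: [-2.038, -2.391, -0.0]
force: [0.8, 0.8, 0.9]
opening: 0.0128
```

Call:
drive_tool(
  rows="-0.0002 0.0015 0 0 0 0 14; -0.0002 0.0015 0 0 0 0 14; 0 0 0 0 0 0 14",
)

```text
t: 15.7
tool_pos: [0.5989, -0.0114, 0.0897]
orientation: [-2.038, -2.391, -0.0]
force: [0.4, -0.4, 0.2]
opening: 0.0133
```

Call:
drive_tool(
  rows="-0.0002 0.0015 0 0 0 0 14; 0 0 0 0 0 0 14",
)

```text
t: 15.95
tool_pos: [0.5987, -0.0099, 0.0898]
orientation: [-2.038, -2.391, -0.0]
force: [-0.6, 0.3, -0.1]
opening: 0.013
```

Call:
drive_tool(
  rows="-0.0002 0.0015 0 0 0 0 14; 0 0 0 0 0 0 14",
)

```text
t: 16.2
tool_pos: [0.5985, -0.0086, 0.0897]
orientation: [2.038, 2.391, -0.0]
force: [0.4, 0.1, 0.2]
opening: 0.013
```

Call:
drive_tool(
  rows="-0.0002 0.0015 0 0 0 0 14; 0 0 0 0 0 0 14",
)

```text
t: 16.45
tool_pos: [0.5984, -0.0078, 0.0897]
orientation: [2.038, 2.39, -0.001]
force: [1.9, -5.8, -1.0]
opening: 0.0129
```

Call:
drive_tool(
  rows="0 0 0 0 0 0 14; 0 0 0 0 0 0 14",
)

```text
t: 16.7
tool_pos: [0.5985, -0.0077, 0.0898]
orientation: [2.038, 2.39, -0.001]
force: [1.8, -5.1, -1.8]
opening: 0.0126
```

Call:
drive_tool(
  rows="-0.0001 0.0005 0 0 0 0 14; 0 0 0 0 0 0 14; 0 0 0 0 0 0 14",
)

```text
t: 17.08
tool_pos: [0.5984, -0.0077, 0.0898]
orientation: [2.038, 2.389, -0.001]
force: [0.9, -7.2, -0.8]
opening: 0.013
```

```bash
python3 - <<'E'
from fit import *
st()
a=snap('top','t5.png');b=snap('scene','s5.png');c=snap('wrist','w5.png')
r=lambda i,x,y,w,h:cv2.resize(i[y:y+h,x:x+w,::-1],(400,300),interpolation=cv2.INTER_CUBIC)
cv2.imwrite('pics/c5.png',np.vstack([np.hstack([r(a,115,120,160,120),r(b,220,180,140,105)]),np.hstack([r(c,0,0,512,384),r(b,225,190,80,60)])]))
E
```

```text
t 17.075 tip [ 0.5984 -0.0078  0.0058] case [  67.1 -204.8] jaw 9.08 tz [ 0.    -0.002 -1.   ] F [ 0.94 -7.16 -0.84] op 0.013
```

View pics/c5.png

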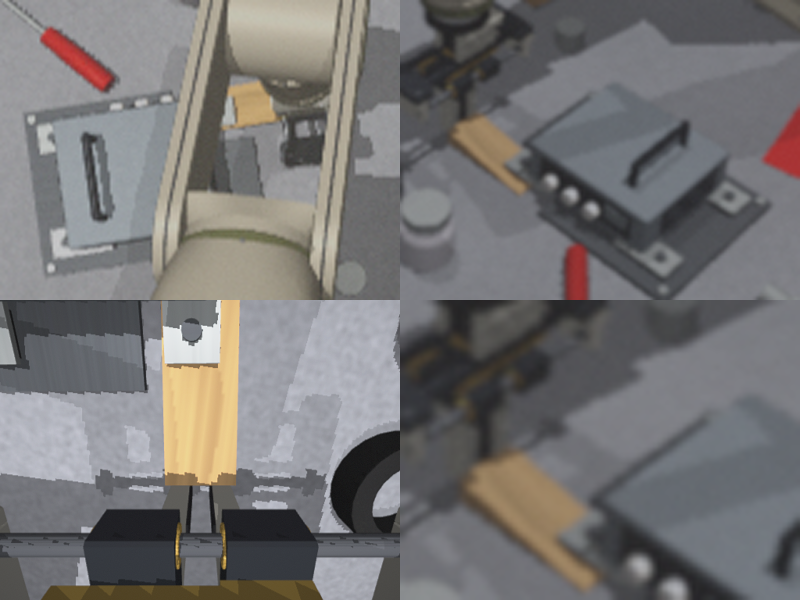

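The lug sits over the wedge, square to it, and the push force is 7 N with no further travel. I'll give one small further nudge.

Call:
drive_tool(
  rows="-0.0001 0.0005 0 0 0 0 14; 0 0 0 0 0 0 14; 0 0 0 0 0 0 14",
)

```text
t: 17.6
tool_pos: [0.5984, -0.0075, 0.0899]
orientation: [2.037, 2.389, -0.002]
force: [1.3, -9.3, -1.8]
opening: 0.0127
```

```bash
python3 -c "
from h import *
st()"
```

```text
t 17.6 tip [ 0.5985 -0.0077  0.0059] case [  67.2 -204.7] jaw 9.09 tz [ 0.001 -0.002 -1.   ] F [ 1.34 -9.27 -1.76] op 0.0127
```

Call:
drive_tool(
  rows="0.0002 -0.001 0 0 0 0 14; 0.0003 -0.002 0 0 0 0 14; 0.0006 -0.004 0 0 0 0 14; 0.0016 -0.01 0 0 0 0 14; 0.0016 -0.01 0.01 0 0 0 14; 0 0 0.03 0 0 0 10; 0 0 0.05 0 0 0 0; 0 0 0.05 0 0 0 0; 0 0 0.03 0 0 0 0; 0 0 0 0 0 0 0; 0 0 0 0 0 0 0",
)

```text
t: 18.98
tool_pos: [0.6021, -0.0334, 0.259]
orientation: [-2.038, -2.39, 0.001]
force: [0.0, 0.5, 0.1]
opening: 0.0003
```

```bash
python3 - <<'E'
from fit import *
tip=st();tg=c2w(57.5,-68);print('delta',tg-tip[:2])
t=snap('top','t6.png');w=snap('wrist','w6.png')
E={'plate -x':((-100,-135),(-100,135),.008),'plate +y':((-100,135),(100,135),.008),'top -x':((-75,-85),(-75,85),.073),'top +y':((-75,85),(75,85),.073)}
for k,(p,q,z) in E.items(): print('top',k,edge('top',t[:,:,::-1],p,q,z))
E
```

```text
t 18.975 tip [ 0.602  -0.0334  0.175 ] case [  66.5 -230.6] jaw 9.08 tz [-0.001  0.    -1.   ] F [0.01 0.52 0.09] op 0.0003
delta [-0.03465397  0.15915392]
top plate -x mid off 0.7 mm, ang 0.93 deg, n12
top plate +y mid off 1.6 mm, ang 0.20 deg, n38
top top -x mid off -2.8 mm, ang 6.46 deg, n14
top top +y mid off 0.1 mm, ang 1.13 deg, n33
```

View pics/w6.png

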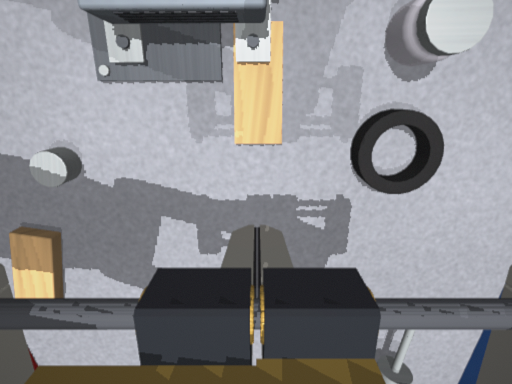

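The wedge is under the lug at (253,40), square to it, and the case hasn't moved (its +y edge is within 0.1 mm). Next is the press test.

Call:
drive_tool(
  rows="-0.0043 0.0199 0 0 0 0 0; -0.0043 0.0199 0 0 0 0 0; -0.0043 0.0199 0 0 0 0 0; -0.0043 0.0199 0 0 0 0 0; -0.0043 0.0199 0 0 0 0 0; -0.0043 0.0199 0 0 0 0 0; -0.0043 0.0199 0 0 0 0 0; -0.0043 0.0199 0 0 0 0 0; 0 0 -0.02 0 0 0 0; 0 0 -0.03 0 0 0 0; 0 0 -0.02 0 0 0 0; 0 0 -0.015 0 0 0 0; 0 0 -0.006 0 0 0 0; 0 0 0 0 0 0 0; 0 0 0 0 0 0 0",
)

```text
t: 20.95
tool_pos: [0.5687, 0.1261, 0.1698]
orientation: [2.038, 2.39, 0.002]
force: [0.3, 0.8, 0.1]
opening: 0.0003
```

```bash
python3 -c "
from h import *
st()"
```

```text
t 20.95 tip [0.5688 0.1261 0.0858] case [ 59.  -67.8] jaw 9.1 tz [ 0.002  0.    -1.   ] F [0.31 0.81 0.11] op 0.0003
```

Call:
drive_tool(
  rows="-0.001 0 -0.004 0 0 0 0; 0 0 -0.003 0 0 0 0; 0 0 -0.002 0 0 0 0; 0 0 -0.001 0 0 0 0; 0 0 0 0 0 0 0",
)

```text
t: 21.58
tool_pos: [0.567, 0.1261, 0.1586]
orientation: [-2.038, -2.391, 0.0]
force: [0.3, -0.7, -0.5]
opening: 0.0002
```

Call:
drive_tool(
  rows="0 0 -0.001 0 0 0 0; 0 0 -0.001 0 0 0 0; 0 0 0 0 0 0 0",
)

```text
t: 21.95
tool_pos: [0.5671, 0.1261, 0.157]
orientation: [2.038, 2.391, 0.0]
force: [-0.9, 0.2, 1.6]
opening: 0.0003
```

Call:
drive_tool(
  rows="0 0 -0.001 0 0 0 0; 0 0 0 0 0 0 0",
)

```text
t: 22.2
tool_pos: [0.5671, 0.1261, 0.1569]
orientation: [2.038, 2.391, 0.0]
force: [-4.2, -1.2, 10.6]
opening: 0.0003
```

Call:
drive_tool(
  rows="0 0 -0.001 0 0 0 0; 0 0 0 0 0 0 0",
)

```text
t: 22.45
tool_pos: [0.5672, 0.1261, 0.1568]
orientation: [2.038, 2.391, 0.0]
force: [-9.1, -1.4, 17.6]
opening: 0.0005
```

The case top feels solid at z = 0.073. Some sideways load has built up, so I'll ease it off before pressing harder.

Call:
drive_tool(
  rows="-0.001 0 0 0 0 0 0; 0 0 0 0 0 0 0",
)

```text
t: 22.7
tool_pos: [0.5669, 0.1261, 0.1569]
orientation: [2.037, 2.389, 0.003]
force: [-5.3, -1.6, 13.9]
opening: 0.0006
```

Call:
drive_tool(
  rows="-0.001 -0.0002 -0.0005 0 0 0 0; 0 0 0 0 0 0 0",
)

```text
t: 22.95
tool_pos: [0.5667, 0.1261, 0.1569]
orientation: [2.036, 2.388, 0.005]
force: [-2.2, -1.3, 12.8]
opening: 0.0005
```

Call:
drive_tool(
  rows="-0.0012 0 -0.001 0 0 0 0; 0 0 0 0 0 0 0",
)

```text
t: 23.2
tool_pos: [0.5665, 0.1261, 0.1569]
orientation: [2.035, 2.387, 0.008]
force: [0.6, -0.6, 15.5]
opening: 0.0002
```

Call:
drive_tool(
  rows="-0.0012 -0.0002 -0.001 0 0 0 0; 0 0 0 0 0 0 0",
)

```text
t: 23.45
tool_pos: [0.5663, 0.126, 0.1569]
orientation: [2.034, 2.385, 0.011]
force: [2.4, 0.8, 17.9]
opening: 0.0007
```

Call:
drive_tool(
  rows="-0.0008 -0.0003 -0.001 0 0 0 0; 0 0 0 0 0 0 0",
)

```text
t: 23.7
tool_pos: [0.5662, 0.126, 0.1568]
orientation: [2.033, 2.385, 0.014]
force: [2.5, 1.3, 21.2]
opening: 0.0007
```

```bash
python3 -c "
from h import *
st()"
```

```text
t 23.7 tip [0.5671 0.1261 0.0728] case [ 57.4 -67.6] jaw 9.1 tz [ 0.012  0.002 -1.   ] F [ 2.48  1.31 21.22] op 0.0007
```

Call:
drive_tool(
  rows="-0.0002 -0.0002 -0.001 0 0 0 0; 0 0 0 0 0 0 0; 0 0 0 0 0 0 0; 0 0 0 0 0 0 0",
)

```text
t: 24.2
tool_pos: [0.5662, 0.1259, 0.1567]
orientation: [2.033, 2.385, 0.015]
force: [-1.1, 0.3, 28.4]
opening: 0.0004
```

```bash
python3 - <<'E'
from fit import *
st()
t=snap('top','t7.png');b=snap('scene','s7.png');b0=cv2.imread('pics/sc0.png')[:,:,::-1]
for k,p,q,z in(('plate +y',(-100,135),(100,135),.008),('top +y',(-75,85),(75,85),.073)): print(k,edge('top',t[:,:,::-1],p,q,z))
r=lambda i,x,y,w,h:cv2.resize(i[y:y+h,x:x+w,::-1],(400,300),interpolation=cv2.INTER_CUBIC)
cv2.imwrite('pics/c7.png',np.vstack([np.hstack([r(t,115,100,160,120),r(b,160,100,240,180)]),np.hstack([r(b,230,190,120,90),r(b0,230,190,120,90)])]))
st()
E
```

```text
t 24.2 tip [0.5672 0.1261 0.0727] case [ 57.4 -67.7] jaw 9.11 tz [ 0.012  0.002 -1.   ] F [-1.13  0.33 28.38] op 0.0004
plate +y mid off 5.8 mm, ang 0.93 deg, n12
top +y mid off -4.2 mm, ang -4.79 deg, n22
t 24.3 tip [0.5672 0.1261 0.0727] case [ 57.4 -67.6] jaw 9.11 tz [ 0.012  0.002 -1.   ] F [-0.45  0.9  27.98] op 0.0007
```

View pics/c7.png

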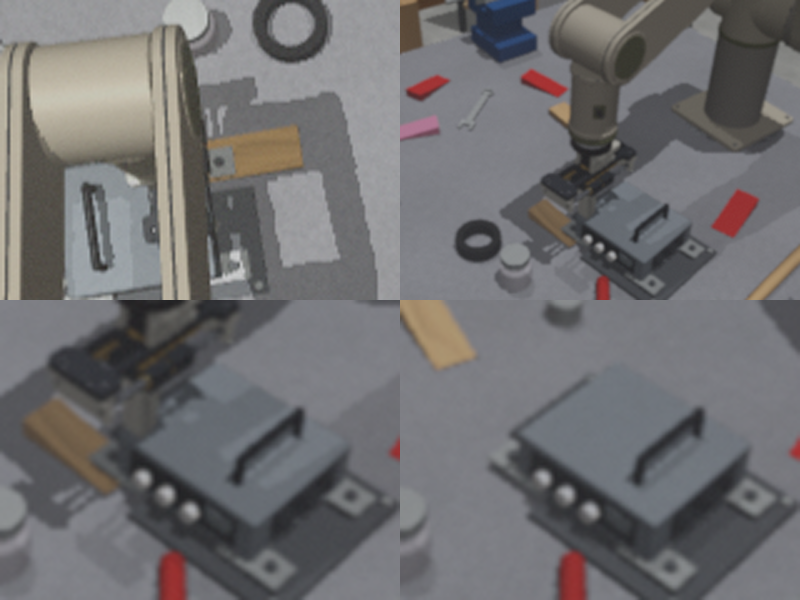

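The case and bystanders sit at the same pixels as in the first picture. The wedge is still under the foot, and the 28 N press holds with 0.3 mm of settling or less. Handing in.

```bash
python3 -c "
from h import *
print(robot.close_job());st()"
```

```text
the job is handed in; nothing more can be done
None
the job is handed in; nothing more can be done
```

The wedge is snug under the hanging foot, and I handed the job in at about 24 s while still pressing on the corner with about 28 N.

**What I did:** I pushed the wedge sideways with both fingertips to square it up with the case. Then I pushed it thin end first from its thick end until the push rose to about 9 N with no further travel. That matches a gap of about 8 mm. I then pressed down on the corner with closed fingertips.

**Last checks:**
- **Press:** from about 2 N up to 28 N the fingertip sank 0.3 mm or less, so the case does not rock. I eased off a sideways load of about 9 N that built up early in the press; it was about 1 N at the end.
- **Case and bystanders:** the case edge was within 0.1 mm of its start position after wedging. In the last scene picture the case and the bystanders in view had not visibly moved.
- **Failed or disagreed:** the final edge measurement from the top camera was unusable because the arm blocked the view. That leaves only the scene picture and the press readings as evidence that the case stayed level and in place under the press. The wedge also sits about 4 mm off the foot's centre line, but the foot is fully on it.

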